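# Thread the tape rolls on their stand and cap it

### The arm

A 6-joint arm with a two-finger parallel gripper is mounted at the origin on the work surface. World frame = base frame: x ahead of the robot, y to its left, z up, the work surface at z = 0. Lengths are in m, angles in rad, forces in N, time in s.
With the tool pointing down it reaches from about 0.275 to 0.85 m from the base axis. Payload 5.2 kg.
Tool frame: the origin (TCP) lies at the very end of the fingers, on their centre line; the grasp point (between the pads) lies 19 mm behind it (arm.tcp_to_grasp is the z of the grasp point in the tool frame, in m); z points along the fingers, y is the line along which they close (so a half turn about z gives the same grasp; the last joint's range is limited). The gripper opens to 85 mm and grips with 20 to 120 N. Pads are 22 mm wide; open, the fingers measure 114 mm over their backs; the gripper's body (76 mm by 85 mm) begins 54 mm behind the grasp point. The pads swing forward as they close: fully open they stand 13 mm farther back than shut.
Start: joints at [-1.506, 0.259, 1.535, -0, 1.348, -0.203], TCP at [0.146, -0.53, 0.231] pointing down, gripper open.
Joint ranges: [-3.14, 3.14], [-0.91, 2.08], [0.19, 2.58], [-1.22, 4.36], [0.22, 2.71], [-3.12, 3.12]. Speed limits (rad/s): [2.57, 2.57, 3.14, 3.14, 3.14, 3.14].

### API

Orientations are given as [roll, pitch, yaw] about the fixed x, y, z axes, in that order (R = Rz(yaw) Ry(pitch) Rx(roll)).
In Python, from bench import readout, vision, job, arm gives the robot as it stands. The module is installed in compiled form; this text tells all that it offers.
- The arm moves only by the tool move_arm, never from a script. Its argument "deltas" is a list that holds one entry, the list of rows, each a list of 7 numbers: the shift along the tool's x, y, z in m, then the turn, a rotation vector about the tool's x, y, z in degrees, then the finger opening in m, from 0 to 0.0854. In form: [[[dx, dy, dz, rx, ry, rz, jaw], ...]]. A call has 1 to 10 rows; each row is the pose to reach, as a shift and turn from the pose commanded when the call began, along the tool's axes at that moment; what a row does not reach only later rows make up. A row lasts 1/12 s, in which the tool goes at most 41.7 mm and 7.16 degrees, less where a joint would pass 70% of its speed; a pose out of reach is approached as far as the arm can. A call with a gripper value outside its range is refused whole. The fingers move at their own pace and stop on an object; the grip force is fixed at half the most. Time passes only in rows, so rows that repeat a pose let the fingers close. It gives the time, the measured TCP pose, the force, the opening and the grip force at its end, in the units of the state.
- readout.sense(): the state, without advancing time (a new reading comes with each control period).
- vision.read_camera(name): name is "side" or "top" or "wrist"; returns the picture (420x560x3 uint8, blue, green, red); there is no depth.
- vision.camera_params(name): a dict with "K" (3x3 intrinsics, pixels), "R" (3x3) and "t" (3): a world point X has camera coordinates R X + t; the wrist camera has in their place "T_tool_cam" (4x4, takes a point from camera to tool coordinates, whose origin is the TCP and whose axes are the flange's). Camera axes: x right, y down, z forward; pixel columns grow to the right and rows downward; lengths in m; the calibration is good to about 2 mm. The wrist camera is an equidistant fisheye: a pixel r from the principal point sees the ray r / f radians off the axis. A picture is of the moment at which its call begins: read the wrist's pose just before it. camera_params takes no time and is no camera call.
- job.finish_job(): hands the job in; it is judged then, once.
The state is a dict: "t": time; "joint_pos": joint angles; "joint_vel": joint speeds; "joint_efforts": joint torques, N m; "eef_pos": TCP position; "tool_rot": TCP orientation; "ft_force": force on the tool from outside, world axes, zero at the start; "moment": the same for the moment, N m; "finger_gap": finger opening in m; "grasp_force": force on a finger pad.
Only numpy, scipy, OpenCV 4.12 (cv2) and the standard library are available. Lean on these libraries where they do the work, as an engineer would, in place of code of your own. Each camera call takes 0.05 s, during which the arm holds its last target. There are 200 camera calls.

### The job

Put the three loose masking tape rolls on the dowel of the empty tape stand, the largest at the bottom, then the middle one, then the smallest, all lying flat on one another, and set the wooden cap over the dowel's end on top of them. Leave the other stand, which is already full, as it is, and do not knock over the paint jar or the pot of brushes.

Things in the scene. Friction and masses are not known exactly. Their poses are not given: they have to be found in the camera images.
- roll_large_centre (a point): the large roll of cream masking tape lying flat, a plain ring with a cardboard core: outside diameter 62 mm, height 20 mm, bore 30 mm. The point is the centre of the ring (on its axis, half-way up); z is the axis. About 60 g.
- roll_middle_centre (a point): the middle-sized roll of cream masking tape lying flat, a plain ring with a cardboard core: outside diameter 52 mm, height 16 mm, bore 30 mm. The point is the centre of the ring (on its axis, half-way up); z is the axis. About 40 g.
- roll_small_centre (a point): the small roll of cream masking tape lying flat, a plain ring with a cardboard core: outside diameter 42 mm, height 14 mm, bore 30 mm. The point is the centre of the ring (on its axis, half-way up); z is the axis. About 22 g.
- cap_knob (a point): turned wooden cap standing hole down: a disc of diameter 52 mm and height 18 mm with a knob of diameter 20 mm and height 22 mm on top (40 mm in all). A blind hole of diameter 30 mm, 12 mm deep, opens in its underside and goes over the dowel's end. The point is the centre of the knob, 29 mm above the underside; z points up along the axis. About 30 g.
- stand_seat (a point): the empty tape stand, fixed to the bench: a square wooden foot 90 x 90 x 10 mm with an upright bare dowel of diameter 20 mm in the middle, its end rounded by 3 mm. The point lies on the dowel's axis at the top face of the foot, 10 mm above the bench; z points up the dowel, whose end is 58 mm above this point. The stacked rolls reach 50 mm above it.
- full_stand: the other tape stand, of the same kind and fixed to the bench, but already full: two tape rolls of diameter 60 mm sit on its dowel up to 58 mm above the bench, and the dowel's end is 68 mm above the bench. The origin is the centre of its underside, z up.
- paint_jar: small brown jar with a black lid, diameter 52 mm, 65 mm high, loose. The origin is the centre of its underside, z up.
- brush_pot: steel pot holding brushes, diameter 64 mm, the pot 85 mm high and the brushes up to 142 mm, loose. The origin is the centre of its underside, z up.
Mind the look-alikes: they are no part of the job. What is shaped like the part that bears roll_small_centre but blue or yellow is not meant.

How it is judged:
On the way, in this order (a step that is already met when the one before it is completed fails the run):
1. the large roll is threaded on the empty stand's dowel, flat on its foot (z of roll_large_centre in the frame of stand_seat between 0.007 and 0.013 m and horizontal distance between roll_large_centre and stand_seat below 0.009 m and angle between the z axis of roll_large_centre and the z axis of stand_seat, either way round below 0.12 rad), for 0.2 s.
2. the middle roll lies on the large roll, over the dowel (z of roll_middle_centre in the frame of stand_seat between 0.025 and 0.031 m and horizontal distance between roll_middle_centre and stand_seat below 0.009 m and angle between the z axis of roll_middle_centre and the z axis of stand_seat, either way round below 0.12 rad), for 0.2 s.
3. the small roll lies on the middle roll, over the dowel (z of roll_small_centre in the frame of stand_seat between 0.04 and 0.046 m and horizontal distance between roll_small_centre and stand_seat below 0.009 m and angle between the z axis of roll_small_centre and the z axis of stand_seat, either way round below 0.12 rad), for 0.2 s.
4. the wooden cap sits on the small roll, over the dowel's end (z of cap_knob in the frame of stand_seat between 0.076 and 0.082 m and horizontal distance between cap_knob and stand_seat below 0.009 m and angle between the z axis of cap_knob and the z axis of stand_seat, either way round below 0.12 rad), for 0.2 s.
At the end, for the whole second after the job is handed in: On the empty stand, from the foot up: large, middle and small roll and the cap, each over the dowel (axis within 9 mm of the dowel's), flat (within 0.12 rad), at its stacked height within 3 mm, and at rest (below 0.02 m/s) (all of step 1 and all of step 2 and all of step 3 and all of step 4 and linear speed of each of roll_large, roll_middle, roll_small, cap below 0.02 m/s); the robot touches nothing.
It fails at once if the paint jar or the brush pot is knocked over (angle between any of paint_jar, brush_pot's own z axis and vertical above 0.5 rad).
It also fails if it takes over 109 s, if anything falls off the work surface, if the arm or the gripper's body presses on something with over 40 N, if the wrist force passes 120 N, or if a joint passes its speed limit or range.

## Working session

There is one attempt and no reset: what is moved stays moved. The work goes in short steps, Python scripts to look and compute and a tool call to move; the robot and the scene stay as the last step left them, time stands still between calls to the robot, and variables do not carry over. Pictures are saved under pics/ and viewed, at most 16 in all, crops included, and the job is handed in when it is done.

Besides the shell and the picture viewer there is one more tool, called after ">>>" by a JSON object that holds its "name" and its "arguments", one argument or row to a line. move_arm: Moves the arm, as the interface text tells. Its arguments: {"type":"object","properties":{"deltas":{"type":"array","items":{"type":"array","items":{"type":"array","items":{"type":"number"}}}}},"required":["deltas"]}

```bash
mkdir -p pics; python3 - <<'E'
from bench import readout, vision, job, arm
import cv2,numpy as np
s=readout.sense();print(s['t'],s['eef_pos'],s['tool_rot'],s['finger_gap'])
for n in('side','top','wrist'):
    im=vision.read_camera(n);cv2.imwrite(f'pics/{n}0.png',im)
    p=vision.camera_params(n);print(n,{k:np.round(v,4).tolist() for k,v in p.items()})
print(arm.tcp_to_grasp)
E
```

```text
0.0 [ 0.14553596 -0.52984935  0.23047176] [-3.13980761e+00 -3.59078888e-04  2.67820378e-01] 0.08515400553620596
side {'K': [[441.4173, 0.0, 281.9924], [0.0, 441.4173, 211.9135], [0.0, 0.0, 1.0]], 'R': [[0.9998, 0.0109, 0.0141], [0.0178, -0.6821, -0.7311], [0.0016, 0.7312, -0.6822]], 't': [-0.5293, 0.0059, 0.9215]}
top {'K': [[408.0116, 0.0, 281.5154], [0.0, 408.0116, 205.5671], [0.0, 0.0, 1.0]], 'R': [[0.006, -1.0, 0.0019], [-0.9874, -0.0063, -0.1579], [0.1579, -0.001, -0.9874]], 't': [-0.0449, 0.537, 0.8217]}
wrist {'K': [[325.1923, 0.0, 279.6028], [0.0, 325.1923, 209.2328], [0.0, 0.0, 1.0]], 'T_tool_cam': [[0.0009, -0.9503, -0.3114, 0.0806], [1.0, 0.0008, 0.0004, -0.0003], [-0.0001, -0.3114, 0.9503, -0.144], [0.0, 0.0, 0.0, 1.0]]}
-0.0187
```

View pics/top0.png

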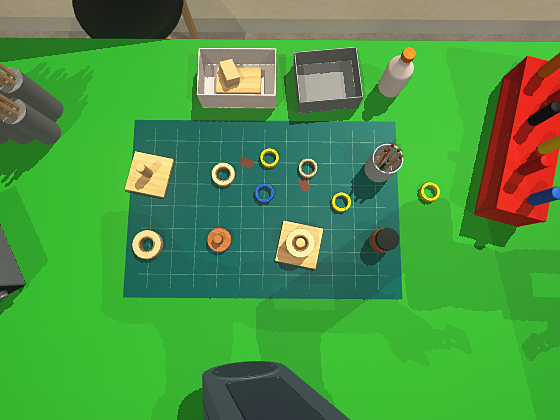

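View pics/side0.png

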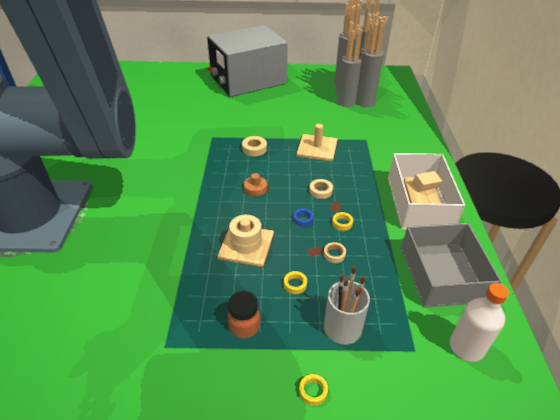

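Candidates (top view):
- **Small roll:** tan ring (308,168). The blue ring (264,193) and the yellow rings (269,157), (341,202) and (429,191) are look-alikes.
- **Middle and large rolls:** middle (223,174), large (147,244).
- **Cap:** (219,240).
- **Stands:** the empty one is at (149,174) with a bare dowel; the full one is at (299,244).

Next is one close crop to check these choices, plus the measurements.

```bash
cat > h.py <<'E'
import cv2,numpy as np
from bench import readout, vision
from scipy.spatial.transform import Rotation as Ro
def ray(p,uv,z):
    K,R,t=map(np.array,(p['K'],p['R'],p['t']))
    d=R.T@np.linalg.solve(K,[uv[0],uv[1],1.]);c=-R.T@t
    return c+d*(z-c[2])/d[2]
def proj(p,X):
    K,R,t=map(np.array,(p['K'],p['R'],p['t']));q=K@(R@np.array(X)+t);return q[:2]/q[2]
def blob(im,uv,r=32):
    """contour of non-green, non-shadow blob near uv"""
    h=cv2.cvtColor(im,cv2.COLOR_BGR2HSV)
    m=((h[...,0]<32)&(h[...,1]>40)&(h[...,2]>70)).astype(np.uint8)*255
    cs,_=cv2.findContours(m,cv2.RETR_EXTERNAL,cv2.CHAIN_APPROX_NONE)
    cs=[c for c in cs if len(c)>20]
    return min(cs,key=lambda c:np.hypot(*(np.array(cv2.minEnclosingCircle(c)[0])-uv)))
E
python3 - <<'E'
from h import *
T=cv2.imread('pics/top0.png');S=cv2.imread('pics/side0.png')
pt,ps=vision.camera_params('top'),vision.camera_params('side')
for n,ut,us,z in [('large',(147,244),(255,146),.02),('middle',(223,174),(321,188),.016),('small',(308,168),(335,252),.014),('cap',(219,240),(256,185),.018),('foot',(149,174),(318,147),.01),('full',(299,244),(246,240),.01)]:
    for im,p,u in((T,pt,ut),(S,ps,us)):
        c=blob(im,u);e=cv2.fitEllipse(c)
        print(n,np.round(e[0],1),np.round(e[1],1),ray(p,e[0],z).round(4),cv2.boundingRect(c))
for n,ut,us in[('pot',(384,162),(347,312)),('jar',(384,240),(244,315))]:
    print(n,ray(pt,ut,.06).round(3),ray(ps,us,.04).round(3))
a=cv2.resize(T[140:270,120:330],None,fx=3.8,fy=3.8,interpolation=cv2.INTER_CUBIC)
cv2.imwrite('pics/crop.png',a)
E
```

```text
large [147.1 244.2] [27.9 30.1] [0.4553 0.2457 0.02  ] (132, 230, 31, 29)
large [254.1 145.7] [19.7 25.3] [0.4581 0.2371 0.02  ] (242, 136, 25, 21)
middle [222.9 174. ] [22.4 22.7] [0.6113 0.0886 0.016 ] (211, 163, 24, 23)
middle [320.7 188.4] [19.3 23.8] [0.6136 0.0834 0.016 ] (309, 179, 24, 20)
small [306.7 172.5] [16.5 32.5] [ 0.6166 -0.0969  0.014 ] (299, 159, 18, 33)
small [329.9 252.1] [18.8 37.7] [ 0.6214 -0.1021  0.014 ] (307, 242, 39, 21)
cap [218.9 239.1] [23.4 24.6] [0.4673 0.0926 0.018 ] (207, 225, 25, 27)
cap [255.4 185.2] [22. 24.] [0.4695 0.0879 0.018 ] (244, 173, 26, 24)
foot [149.  174.1] [45.2 47.6] [0.6115 0.2538 0.01  ] (125, 151, 49, 47)
foot [317.  145.2] [34.3 38.6] [0.614  0.2587 0.01  ] (296, 124, 41, 37)
full [298.9 244.4] [47.7 48. ] [ 0.4574 -0.0797  0.01  ] (275, 220, 48, 49)
full [245.6 241.9] [50.4 53.7] [ 0.4591 -0.0757  0.01  ] (217, 214, 57, 53)
pot [ 0.629 -0.257  0.06 ] [ 0.636 -0.254  0.04 ]
jar [ 0.464 -0.252  0.06 ] [ 0.471 -0.263  0.04 ]
```

View pics/crop.png

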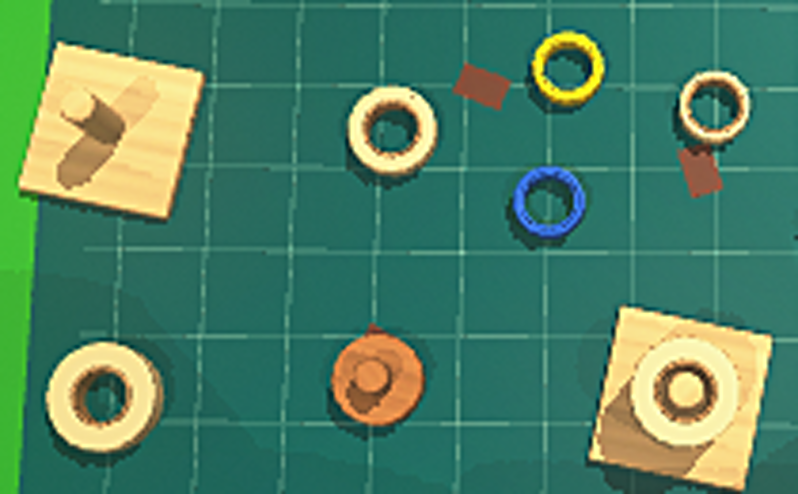

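The crop shows a thin cream ring with a tan core at top pixel (308,168), so that is the small roll. The bare stand, the two bigger rolls and the cap match the description. I'll move to a point above the cluster and take one look with the wrist camera.

>>> {"name": "move_arm", "arguments": {
  "deltas": [
    [[0.278, -0.287, 0, 0, 0, 15.3, 0.085], [0.278, -0.287, 0, 0, 0, 15.3, 0.085], [0.278, -0.287, 0, 0, 0, 15.3, 0.085], [0.278, -0.287, 0, 0, 0, 15.3, 0.085], [0.278, -0.287, 0, 0, 0, 15.3, 0.085], [0.278, -0.287, 0, 0, 0, 15.3, 0.085], [0.278, -0.287, 0, 0, 0, 15.3, 0.085], [0.278, -0.287, 0, 0, 0, 15.3, 0.085], [0.278, -0.287, 0, 0, 0, 15.3, 0.085], [0.278, -0.287, 0, 0, 0, 15.3, 0.085]]
  ]
}}

```text
t: 0.98
eef_pos: [0.3383, -0.1765, 0.2313]
tool_rot: [-3.14, -0.001, 0.002]
ft_force: [-0.9, 0.6, 0.7]
finger_gap: 0.085
grasp_force: 0.0
```

>>> {"name": "move_arm", "arguments": {
  "deltas": [
    [[0.192, -0.35, 0, 0, 0, 0, 0.085], [0.192, -0.35, 0, 0, 0, 0, 0.085], [0.192, -0.35, 0, 0, 0, 0, 0.085], [0.192, -0.35, 0, 0, 0, 0, 0.085], [0.192, -0.35, 0, 0, 0, 0, 0.085], [0.192, -0.35, 0, 0, 0, 0, 0.085], [0.192, -0.35, 0, 0, 0, 0, 0.085], [0.192, -0.35, 0, 0, 0, 0, 0.085], [0.192, -0.35, 0, 0, 0, 0, 0.085], [0.192, -0.35, 0, 0, 0, 0, 0.085]]
  ]
}}

```text
t: 1.82
eef_pos: [0.5305, 0.1739, 0.2308]
tool_rot: [-3.14, -0.0, 0.003]
ft_force: [0.5, -0.3, 0.1]
finger_gap: 0.0852
grasp_force: 0.0
```

```bash
cat >> h.py <<'E'
W=vision.camera_params('wrist');Kw=np.array(W['K']);TC=np.array(W['T_tool_cam'])
def look(name):
    s=readout.sense();im=vision.read_camera('wrist');cv2.imwrite(f'pics/{name}.png',im)
    print('t',round(s['t'],2),'tcp',np.round(s['eef_pos'],4),'rot',np.round(s['tool_rot'],4),'gap',round(s['finger_gap'],4))
    return s,im
def pose(s):
    T=np.eye(4);T[:3,:3]=Ro.from_euler('xyz',s['tool_rot']).as_matrix();T[:3,3]=s['eef_pos'];return T@TC
def wray(s,uv,z):
    T=pose(s);d=(np.array(uv,float)-Kw[:2,2])/Kw[0,0];r=np.hypot(*d)+1e-12
    v=T[:3,:3]@np.r_[d/r*np.sin(r),np.cos(r)];return T[:3,3]+v*(z-T[2,3])/v[2]
def wproj(s,X):
    T=pose(s);c=T[:3,:3].T@(np.array(X)-T[:3,3]);th=np.arctan2(np.hypot(c[0],c[1]),c[2])
    return Kw[:2,2]+Kw[0,0]*th*c[:2]/np.hypot(c[0],c[1])
def ring(s,x,y,z,r,n=60):
    a=np.linspace(0,2*np.pi,n);return np.array([wproj(s,(x+r*np.cos(b),y+r*np.sin(b),z)) for b in a])
E
python3 - <<'E'
from h import *
s,im=look('w1')
for n,x,y,z,r in[('large',.457,.241,.02,.031),('middle',.612,.086,.016,.026),('cap',.468,.09,.018,.026),('dowel',.613,.256,.068,.01)]:
    print(n,wproj(s,(x,y,z)).round(1))
    cv2.polylines(im,[ring(s,x,y,z,r).astype(np.int32)],1,(255,0,255),1)
cv2.imwrite('pics/w1o.png',im)
E
```

```text
t 1.82 tcp [0.5305 0.1739 0.2308] rot [-3.1403e+00 -2.0000e-04  2.9000e-03] gap 0.0852
large [224.  238.9]
middle [359.9 107.8]
cap [349.9 230.2]
dowel [194.1 106.2]
```

View pics/w1o.png

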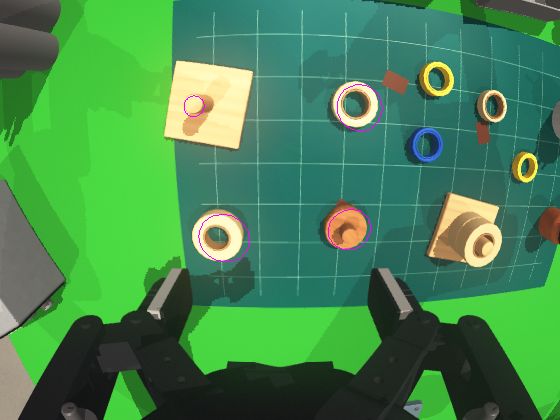

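The wrist view shows the large roll at (217,236), the middle at (355,105), the cap at (347,229), the small roll at (491,106), and the stand foot with its dowel top near (192,105). The estimates are a few mm off, so I'll fit the silhouettes.

```bash
cat >> h.py <<'E'
from scipy.optimize import fsolve
def hc(p):  # centroid of convex hull
    m=cv2.moments(cv2.convexHull(np.asarray(p,np.float32).reshape(-1,1,2)));return np.array([m['m10'],m['m01']])/m['m00']
PARTS={'large':[(0,.031),(.02,.031)],'middle':[(0,.026),(.016,.026)],'small':[(0,.021),(.014,.021)],'cap':[(0,.026),(.018,.026),(.04,.010)]}
def model(s,n,x,y,z0=0):
    if n=='foot':
        q=[]
        for z in(0,.01):
            for t in np.linspace(-.045,.045,9):
                for a,b in((t,.045),(t,-.045),(.045,t),(-.045,t)):
                    c,sn=np.cos(-.2),np.sin(-.2);q.append(wproj(s,(x+c*a-sn*b,y+sn*a+c*b,z)))
        return np.array(q)
    return np.vstack([ring(s,x,y,z0+z,r) for z,r in PARTS[n]])
def fit(s,im,n,x,y,z0=0):
    h=cv2.cvtColor(im,cv2.COLOR_BGR2HSV);m=((h[...,0]<32)&(h[...,1]>40)&(h[...,2]>55)).astype(np.uint8)
    m=cv2.morphologyEx(m,cv2.MORPH_OPEN,np.ones((3,3)))
    cs,_=cv2.findContours(m,0,1);u=hc(model(s,n,x,y,z0))
    c=min((c for c in cs if cv2.contourArea(c)>60),key=lambda c:np.hypot(*(hc(c)-u)));g=hc(c)
    X=fsolve(lambda q:hc(model(s,n,*q,z0))-g,(x,y),epsfcn=1e-6)
    A=lambda k:cv2.contourArea(cv2.convexHull(np.asarray(k,np.float32).reshape(-1,1,2)))
    print(n,g.round(1),X.round(4),'area ratio',round(A(c)/A(model(s,n,*X,z0)),2));return X
E
python3 - <<'E'
from h import *
s=readout.sense();im=cv2.imread('pics/w1.png')
for n,x,y in[('large',.457,.241),('middle',.612,.086),('cap',.468,.09),('foot',.613,.256),('small',.62,-.1)]: fit(s,im,n,x,y)
print(wray(s,(192,105),.068))
E
```

```text
large [217.6 234.9] [0.4594 0.2532] area ratio 0.95
middle [354.2 103.9] [0.6177 0.094 ] area ratio 0.94
cap [344.5 225.6] [0.4723 0.0978] area ratio 0.99
foot [207.9 103.6] [0.6173 0.2601] area ratio 1.0
small [489.1 114.2] [ 0.6224 -0.0921] area ratio 1.45
[0.61569147 0.26063226 0.068     ]
```

>>> {"name": "move_arm", "arguments": {
  "deltas": [
    [[-0.072, -0.074, 0.11, 0, 0, 0, 0.085], [-0.072, -0.074, 0.11, 0, 0, 0, 0.085], [-0.072, -0.074, 0.11, 0, 0, 0, 0.085], [-0.072, -0.074, 0.11, 0, 0, 0, 0.085], [-0.072, -0.074, 0.11, 0, 0, 0, 0.085], [-0.072, -0.074, 0.11, 0, 0, 0, 0.085], [-0.072, -0.074, 0.11, 0, 0, 0, 0.085]]
  ]
}}

```text
t: 2.45
eef_pos: [0.4588, 0.2438, 0.1223]
tool_rot: [-3.141, -0.002, 0.001]
ft_force: [-0.1, 0.2, 0.1]
finger_gap: 0.0852
grasp_force: 0.0
```

```bash
python3 - <<'E'
from h import *
s,im=look('w2')
fit(s,im,'large',.459,.25); fit(s,im,'foot',.617,.26)
s2=readout.sense();print(s2['eef_pos'])
E
```

```text
t 2.45 tcp [0.4588 0.2438 0.1223] rot [-3.1415e+00 -2.1000e-03  1.0000e-03] gap 0.0852
large [271.8 206.4] [0.4583 0.2506] area ratio 0.97
foot [262.3  35.2] [0.5994 0.2582] area ratio 0.65
[0.45933542 0.2436759  0.12272073]
```

View pics/w2.png

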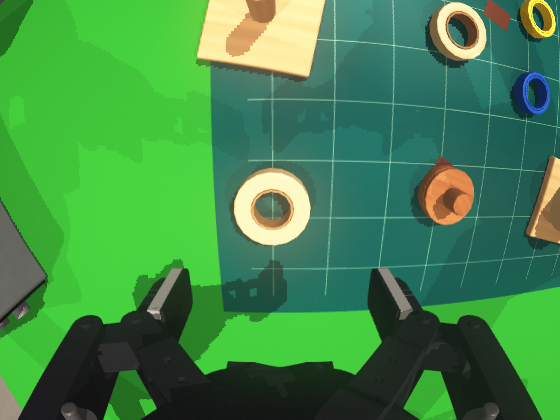

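The large roll is centred at (272,206), about 7 mm to the left of the tool, and the open finger tips sit about 13 mm behind the TCP, as stated. Descend and grip.

>>> {"name": "move_arm", "arguments": {
  "deltas": [
    [[-0.001, -0.007, 0.04, 0, 0, 0, 0.085], [-0.001, -0.007, 0.08, 0, 0, 0, 0.085], [-0.001, -0.007, 0.1, 0, 0, 0, 0.085], [-0.001, -0.007, 0.112, 0, 0, 0, 0.085], [-0.001, -0.007, 0.12, 0, 0, 0, 0.085], [-0.001, -0.007, 0.123, 0, 0, 0, 0.085], [-0.001, -0.007, 0.123, 0, 0, 0, 0.085]]
  ]
}}

```text
t: 3.08
eef_pos: [0.4577, 0.2507, -0.0012]
tool_rot: [-3.141, -0.001, -0.0]
ft_force: [0.0, 0.7, -0.2]
finger_gap: 0.0855
grasp_force: 0.0
```

>>> {"name": "move_arm", "arguments": {
  "deltas": [
    [[0, 0, 0, 0, 0, 0, 0.055], [0, 0, 0, 0, 0, 0, 0.055], [0, 0, 0, 0, 0, 0, 0.055], [0, 0, 0, 0, 0, 0, 0.055], [0, 0, 0, 0, 0, 0, 0.055], [0, 0, 0, 0, 0, 0, 0.055]]
  ]
}}

```text
t: 3.58
eef_pos: [0.4577, 0.2513, 0.0005]
tool_rot: [-3.141, -0.003, 0.001]
ft_force: [-1.4, -2.0, 8.5]
finger_gap: 0.06
grasp_force: 62.5
```

>>> {"name": "move_arm", "arguments": {
  "deltas": [
    [[0, 0, -0.02, 0, 0, 0, 0.05], [0, 0, -0.05, 0, 0, 0, 0.05], [0, 0, -0.085, 0, 0, 0, 0.05], [0.04, 0.003, -0.11, 0, 0, 0, 0.05], [0.07, 0.003, -0.11, 0, 0, 0, 0.05], [0.1, 0.003, -0.11, 0, 0, 0, 0.05], [0.1, 0.003, -0.11, 0, 0, 0, 0.05], [0.1, 0.003, -0.11, 0, 0, 0, 0.05]]
  ]
}}

```text
t: 4.25
eef_pos: [0.5578, 0.2478, 0.109]
tool_rot: [-3.141, -0.002, -0.0]
ft_force: [-1.1, 0.8, -0.6]
finger_gap: 0.0601
grasp_force: 65.1
```

```bash
python3 - <<'E'
from h import *
s,im=look('w3')
fit(s,im,'foot',.617,.26)
E
```

```text
t 4.25 tcp [0.5578 0.2478 0.109 ] rot [-3.1412e+00 -1.6000e-03 -3.0000e-04] gap 0.0601
foot [268.2 135.2] [0.6159 0.2571] area ratio 1.0
```

View pics/w3.png

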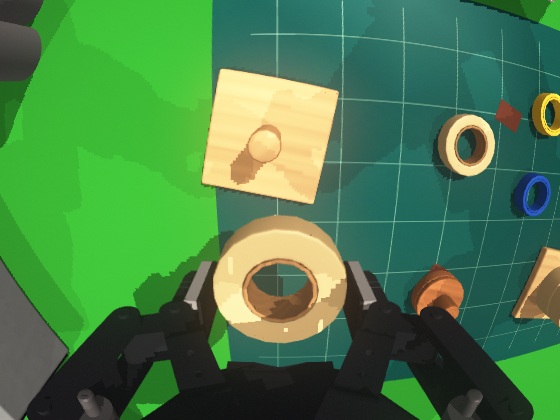

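The roll is held level. Its bore rim is centred near (280,292) and the dowel's end is at (264,145).

```bash
python3 - <<'E'
from h import *
s=readout.sense()
print('dowel',wray(s,(264.5,145),.068),'bore',wray(s,(280,291),.1285))
im=cv2.imread('pics/w3.png')
for c in(.555,.5578,.561):print(c,wproj(s,(c+.031,.2478,.1285)),wproj(s,(c-.015,.2478,.1285)),wproj(s,(c+.015,.2478,.1285)))
E
```

```text
dowel [0.61456851 0.25691947 0.068     ] bore [0.55757484 0.24808628 0.1285    ]
0.555 [280.81484629 232.48625119] [280.53722306 321.69213151] [280.71582143 266.77608638]
0.5578 [280.83213147 226.14078196] [280.55320256 317.07508011] [280.73309622 261.02421845]
0.561 [280.85180359 218.76987014] [280.57166869 311.6739571 ] [280.75289334 254.31973461]
```

>>> {"name": "move_arm", "arguments": {
  "deltas": [
    [[0.03, -0.009, 0, 0, 0, 0, 0.05], [0.058, -0.009, 0, 0, 0, 0, 0.05], [0.058, -0.009, 0, 0, 0, 0, 0.05], [0.058, -0.009, 0.025, 0, 0, 0, 0.05], [0.058, -0.009, 0.05, 0, 0, 0, 0.05], [0.058, -0.009, 0.07, 0, 0, 0, 0.05], [0.058, -0.009, 0.085, 0, 0, 0, 0.05], [0.058, -0.009, 0.095, 0, 0, 0, 0.05], [0.058, -0.009, 0.097, 0, 0, 0, 0.05], [0.058, -0.009, 0.097, 0, 0, 0, 0.05]]
  ]
}}

```text
t: 5.13
eef_pos: [0.613, 0.2573, 0.0112]
tool_rot: [3.141, 0.002, 0.001]
ft_force: [0.1, 0.6, -0.8]
finger_gap: 0.0603
grasp_force: 66.7
```

>>> {"name": "move_arm", "arguments": {
  "deltas": [
    [[0, 0, 0, 0, 0, 0, 0.078], [0, 0, 0, 0, 0, 0, 0.078], [0, 0, 0, 0, 0, 0, 0.078], [0, 0, 0, 0, 0, 0, 0.078]]
  ]
}}

```text
t: 5.47
eef_pos: [0.6146, 0.2573, 0.0119]
tool_rot: [-3.141, -0.001, 0.001]
ft_force: [-0.6, 0.1, -0.0]
finger_gap: 0.0782
grasp_force: 0.0
```

>>> {"name": "move_arm", "arguments": {
  "deltas": [
    [[0, 0, -0.02, 0, 0, 0, 0.078], [0, 0, -0.05, 0, 0, 0, 0.078], [0, 0, -0.09, 0, 0, 0, 0.078], [0, 0.08, -0.1, 0, 0, 0, 0.078], [0, 0.12, -0.1, 0, 0, 0, 0.078], [0, 0.163, -0.1, 0, 0, 0, 0.078], [0, 0.163, -0.1, 0, 0, 0, 0.078], [0, 0.163, -0.1, 0, 0, 0, 0.078]]
  ]
}}

```text
t: 6.13
eef_pos: [0.6152, 0.0872, 0.1121]
tool_rot: [3.138, -0.001, -0.004]
ft_force: [0.8, -0.4, -0.5]
finger_gap: 0.0778
grasp_force: 0.0
```

```bash
python3 - <<'E'
from h import *
s,im=look('w4')
fit(s,im,'middle',.617,.092)
print(wray(s,(0,0),.01))
E
```

```text
t 6.13 tcp [0.6152 0.0872 0.1121] rot [ 3.1385e+00 -1.4000e-03 -4.4000e-03] gap 0.0778
middle [274.5 210.3] [0.6139 0.0913] area ratio 0.42
[0.83696303 0.36655356 0.01      ]
```

View pics/w4.png

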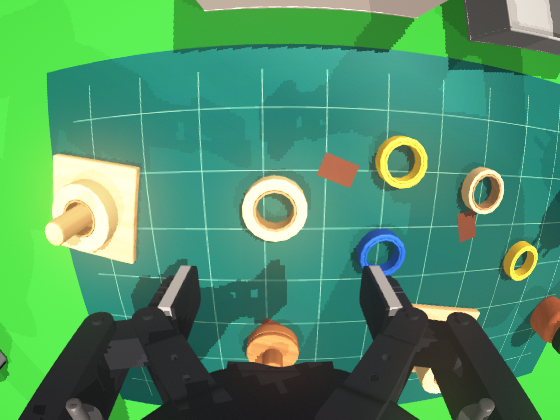

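The large roll is threaded flat on the foot (89,215), and the middle roll is at (275,209). The mask lost the overexposed parts, so I'll fix it and measure again with the arm settled.

```bash
python3 - <<'E'
s=open('h.py').read()
s=s.replace("m=((h[...,0]<32)&(h[...,1]>40)&(h[...,2]>55)).astype(np.uint8)\n    m=cv2","m=(~((h[...,0]>32)&(h[...,0]<100)&(h[...,1]>50))&(h[...,2]>70)).astype(np.uint8)\n    m=cv2")
open('h.py','w').write(s)
E
python3 - <<'E'
from h import *
s,im=look('w5')
fit(s,im,'middle',.615,.092)
print(wray(s,(275,208.5),.016)); fit(s,im,'small',.62,-.09)
E
```

```text
t 6.18 tcp [0.615  0.0902 0.112 ] rot [ 3.1408e+00 -1.1000e-03 -4.5000e-03] gap 0.0783
middle [278.5 208. ] [0.6156 0.0914] area ratio 0.96
[0.61764008 0.09401901 0.016     ]
small [481.  200.7] [ 0.6214 -0.0951] area ratio 1.45
```

>>> {"name": "move_arm", "arguments": {
  "deltas": [
    [[0.001, 0.002, 0.04, 0, 0, 0, 0.078], [0.001, 0.002, 0.075, 0, 0, 0, 0.078], [0.001, 0.002, 0.095, 0, 0, 0, 0.078], [0.001, 0.002, 0.106, 0, 0, 0, 0.078], [0.001, 0.002, 0.11, 0, 0, 0, 0.078], [0.001, 0.002, 0.112, 0, 0, 0, 0.078], [0.001, 0.002, 0.112, 0, 0, 0, 0.078]]
  ]
}}

```text
t: 6.82
eef_pos: [0.6164, 0.0928, 0.0002]
tool_rot: [-3.142, -0.002, 0.002]
ft_force: [0.5, -0.1, 0.8]
finger_gap: 0.078
grasp_force: 0.0
```

>>> {"name": "move_arm", "arguments": {
  "deltas": [
    [[0, 0, 0, 0, 0, 0, 0.04], [0, 0, 0, 0, 0, 0, 0.04], [0, 0, 0, 0, 0, 0, 0.04], [0, 0, 0, 0, 0, 0, 0.04], [0, 0, 0, 0, 0, 0, 0.04], [0, 0, 0, 0, 0, 0, 0.04], [0, 0, 0, 0, 0, 0, 0.04]]
  ]
}}

```text
t: 7.4
eef_pos: [0.6167, 0.0923, 0.0017]
tool_rot: [-3.141, -0.003, 0.001]
ft_force: [-2.0, 0.0, 7.3]
finger_gap: 0.0498
grasp_force: 60.7
```

>>> {"name": "move_arm", "arguments": {
  "deltas": [
    [[0, 0, -0.03, 0, 0, 0, 0.04], [0, 0, -0.07, 0, 0, 0, 0.04], [0, 0, -0.1, 0, 0, 0, 0.04], [0, -0.035, -0.112, 0, 0, 0, 0.04], [0, -0.07, -0.112, 0, 0, 0, 0.04], [0, -0.1, -0.112, 0, 0, 0, 0.04], [0, -0.1, -0.112, 0, 0, 0, 0.04], [0, -0.1, -0.112, 0, 0, 0, 0.04]]
  ]
}}

```text
t: 8.07
eef_pos: [0.6153, 0.1939, 0.1122]
tool_rot: [-3.141, -0.001, 0.004]
ft_force: [-0.6, -1.0, 0.4]
finger_gap: 0.0496
grasp_force: 62.3
```

```bash
python3 - <<'E'
from h import *
s,im=look('w6')
fit(s,im,'foot',.617,.258)
E
```

```text
t 8.07 tcp [0.6153 0.1939 0.1122] rot [-3.1414e+00 -1.4000e-03  3.8000e-03] gap 0.0496
foot [237.  238.3] [0.5844 0.2309] area ratio 2.27
```

View pics/w6.png

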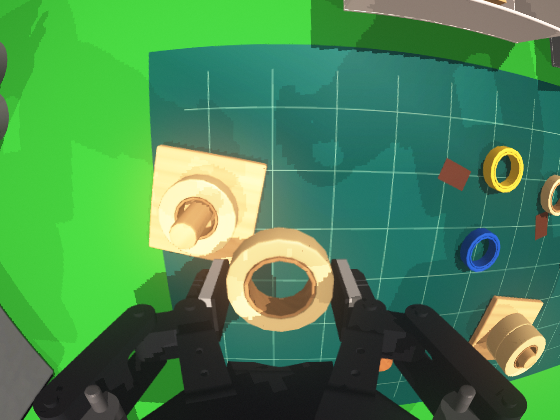

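The middle roll is held level, with its bore near (281,280). The large roll lies flat on the foot and the dowel's end is at (184,233).

```bash
python3 - <<'E'
from h import *
s=readout.sense();s['eef_pos']=np.array([.6153,.1939,.1122])
print('dowel',wray(s,(183.5,232.5),.068))
zt=.1122-.0017+.016
for c in(.613,.616,.619):print(c,[wproj(s,(c+d,.1939,zt))[1].round(1) for d in(.026,.015,-.015)])
E
```

```text
dowel [0.6182415  0.25611324 0.068     ]
0.613 [np.float64(240.5), np.float64(263.0), np.float64(316.5)]
0.616 [np.float64(234.2), np.float64(257.0), np.float64(311.6)]
0.619 [np.float64(227.7), np.float64(250.9), np.float64(306.6)]
```

>>> {"name": "move_arm", "arguments": {
  "deltas": [
    [[0, -0.04, 0, 0, 0, 0, 0.04], [0, -0.064, 0, 0, 0, 0, 0.04], [0, -0.064, 0, 0, 0, 0, 0.04], [0, -0.064, 0.01, 0, 0, 0, 0.04], [0, -0.064, 0.035, 0, 0, 0, 0.04], [0, -0.064, 0.055, 0, 0, 0, 0.04], [0, -0.064, 0.07, 0, 0, 0, 0.04], [0, -0.064, 0.077, 0, 0, 0, 0.04], [0, -0.064, 0.079, 0, 0, 0, 0.04], [0, -0.064, 0.079, 0, 0, 0, 0.04]]
  ]
}}

```text
t: 8.95
eef_pos: [0.6153, 0.2541, 0.0321]
tool_rot: [3.141, 0.001, -0.001]
ft_force: [0.1, 0.4, -0.6]
finger_gap: 0.0498
grasp_force: 62.4
```

>>> {"name": "move_arm", "arguments": {
  "deltas": [
    [[0, 0, 0, 0, 0, 0, 0.07], [0, 0, 0, 0, 0, 0, 0.07], [0, 0, 0, 0, 0, 0, 0.07], [0, 0, 0, 0, 0, 0, 0.07]]
  ]
}}

```text
t: 9.28
eef_pos: [0.6156, 0.2558, 0.0325]
tool_rot: [-3.142, -0.0, 0.0]
ft_force: [-0.1, -0.3, 0.3]
finger_gap: 0.0702
grasp_force: 0.0
```

>>> {"name": "move_arm", "arguments": {
  "deltas": [
    [[0, 0, -0.02, 0, 0, 0, 0.07], [0, 0, -0.05, 0, 0, 0, 0.07], [0, 0, -0.08, 0, 0, 0, 0.07], [0, 0.35, -0.08, 0, 0, 0, 0.07], [0, 0.35, -0.08, 0, 0, 0, 0.07], [0, 0.35, -0.08, 0, 0, 0, 0.07], [0, 0.35, -0.08, 0, 0, 0, 0.07], [0, 0.35, -0.08, 0, 0, 0, 0.07], [0, 0.35, -0.08, 0, 0, 0, 0.07], [0, 0.35, -0.08, 0, 0, 0, 0.07]]
  ]
}}

```text
t: 10.12
eef_pos: [0.6154, -0.0374, 0.1126]
tool_rot: [3.141, -0.001, 0.001]
ft_force: [2.1, -0.0, 0.5]
finger_gap: 0.0703
grasp_force: 0.0
```

```bash
python3 - <<'E'
from h import *
s=readout.sense();print(s['eef_pos'])
T=vision.read_camera('top');cv2.imwrite('pics/t5.png',cv2.resize(T[120:290,110:420],None,fx=2.5,fy=2.5,interpolation=cv2.INTER_CUBIC))
E
```

```text
[ 0.6153734  -0.03740828  0.11260388]
```

View pics/t5.png

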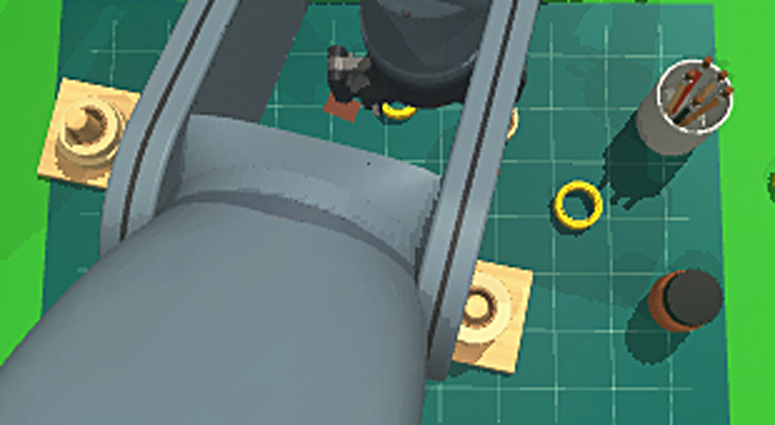

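The stack on the stand looks concentric. Next is the small roll.

>>> {"name": "move_arm", "arguments": {
  "deltas": [
    [[0.005, 0.05, 0, 0, 0, 0, 0.07], [0.005, 0.05, 0, 0, 0, 0, 0.07], [0.005, 0.05, 0, 0, 0, 0, 0.07], [0.005, 0.05, 0, 0, 0, 0, 0.07]]
  ]
}}

```text
t: 10.5
eef_pos: [0.6205, -0.0855, 0.1122]
tool_rot: [-3.141, 0.0, -0.001]
ft_force: [0.4, 0.6, -0.3]
finger_gap: 0.0701
grasp_force: 0.0
```

```bash
python3 - <<'E'
from h import *
s,im=look('w7')
fit(s,im,'small',.62,-.095)
E
```

```text
t 10.5 tcp [ 0.6205 -0.0855  0.1122] rot [-3.1409e+00  2.0000e-04 -8.0000e-04] gap 0.0701
small [292.8 206.7] [ 0.6217 -0.0957] area ratio 1.44
```

View pics/w7.png

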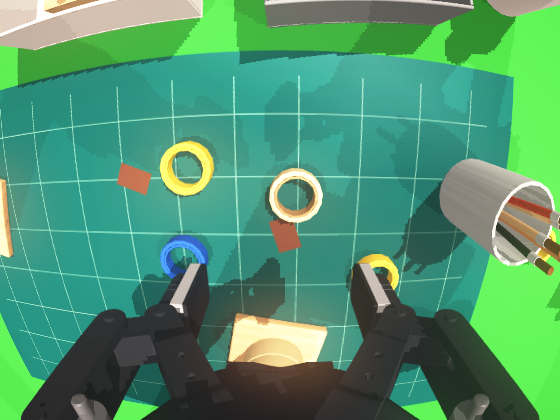

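The small roll is at (296,195). The red paper mark next to it spoils the blob, so I'll use the ring outline itself.

```bash
python3 - <<'E'
from h import *
s=readout.sense();print(s['eef_pos']);im=cv2.imread('pics/w7.png');s['eef_pos']=np.array([.6205,-.0855,.1122])
print(wray(s,(295.5,194.5),.014))
hs=cv2.cvtColor(im,cv2.COLOR_BGR2HSV);a=im[222:232,270:300];im[228:260,265:305]=im[270,290]
fit(s,im,'small',.63,-.095)
X=wray(s,(295.5,194.5),.014)
m=model(s,'small',X[0],X[1]);print(m.min(0),m.max(0))
E
```

```text
[ 0.62041988 -0.0845194   0.11218864]
[ 0.63363893 -0.09734297  0.014     ]
small [293.4 197.9] [ 0.6291 -0.096 ] area ratio 1.08
[268.35251564 164.51058991] [322.44319037 219.99316745]
```

>>> {"name": "move_arm", "arguments": {
  "deltas": [
    [[0.0115, 0.0125, 0.04, 0, 0, 0, 0.07], [0.0115, 0.0125, 0.075, 0, 0, 0, 0.07], [0.0115, 0.0125, 0.075, 0, 0, 0, 0.07]]
  ]
}}

```text
t: 10.8
eef_pos: [0.6275, -0.0948, 0.0304]
tool_rot: [-3.137, 0.012, 0.002]
ft_force: [-0.7, 1.4, -0.9]
finger_gap: 0.0701
grasp_force: 0.0
```

```bash
python3 - <<'E'
from h import *
s,im=look('w8')
m=model(s,'small',.632,-.097);print(m.min(0),m.max(0))
cv2.imwrite('pics/w8c.png',cv2.resize(im[130:330,150:410],None,fx=2.5,fy=2.5))
E
```

```text
t 10.8 tcp [ 0.6275 -0.0948  0.0304] rot [-3.1373e+00  1.1700e-02  2.3000e-03] gap 0.0701
[245.97648164 205.15366932] [322.88219112 282.64426129]
```

View pics/w8c.png

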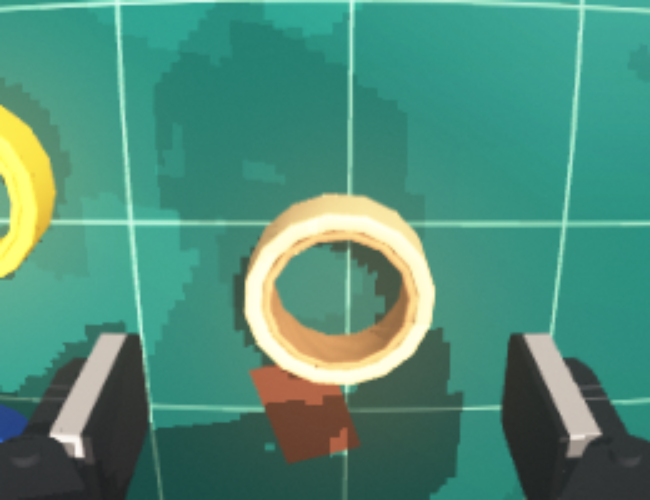

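The small roll now spans columns 248–324 and rows 208–284 of the full picture, within 1 mm of the prediction.

>>> {"name": "move_arm", "arguments": {
  "deltas": [
    [[-0.001, 0.001, 0.015, 0, 0, 0, 0.07], [-0.001, 0.001, 0.028, 0, 0, 0, 0.07], [-0.001, 0.001, 0.034, 0, 0, 0, 0.07], [-0.001, 0.001, 0.034, 0, 0, 0, 0.07]]
  ]
}}

```text
t: 11.18
eef_pos: [0.6304, -0.0979, 0.0029]
tool_rot: [-3.141, 0.002, 0.002]
ft_force: [0.3, 0.5, 0.2]
finger_gap: 0.0704
grasp_force: 0.0
```

>>> {"name": "move_arm", "arguments": {
  "deltas": [
    [[0, 0, 0, 0, 0, 0, 0.03], [0, 0, 0, 0, 0, 0, 0.03], [0, 0, 0, 0, 0, 0, 0.03], [0, 0, 0, 0, 0, 0, 0.03], [0, 0, 0, 0, 0, 0, 0.03], [0, 0, 0, 0, 0, 0, 0.03], [0, 0, 0, 0, 0, 0, 0.03]]
  ]
}}

```text
t: 11.77
eef_pos: [0.6321, -0.0992, 0.0051]
tool_rot: [3.141, -0.003, 0.001]
ft_force: [-0.7, 0.6, 5.4]
finger_gap: 0.0387
grasp_force: 60.2
```

>>> {"name": "move_arm", "arguments": {
  "deltas": [
    [[0, 0, -0.03, 0, 0, 0, 0.03], [0, 0, -0.07, 0, 0, 0, 0.03], [0, 0, -0.11, 0, 0, 0, 0.03], [-0.016, -0.29, -0.117, 0, 0, 0, 0.03], [-0.016, -0.29, -0.117, 0, 0, 0, 0.03], [-0.016, -0.29, -0.117, 0, 0, 0, 0.03], [-0.016, -0.29, -0.117, 0, 0, 0, 0.03], [-0.016, -0.29, -0.117, 0, 0, 0, 0.03], [-0.016, -0.29, -0.117, 0, 0, 0, 0.03], [-0.016, -0.29, -0.117, 0, 0, 0, 0.03]]
  ]
}}

```text
t: 12.6
eef_pos: [0.6146, 0.193, 0.1211]
tool_rot: [-3.141, -0.001, 0.001]
ft_force: [1.2, -0.6, -0.7]
finger_gap: 0.0387
grasp_force: 60.5
```

```bash
python3 - <<'E'
from h import *
vision.read_camera('top');vision.read_camera('top')
s,im=look('w9')
E
```

```text
t 12.7 tcp [0.6139 0.1975 0.1212] rot [-3.1389e+00 -1.1000e-03  6.9000e-03] gap 0.0383
```

View pics/w9.png

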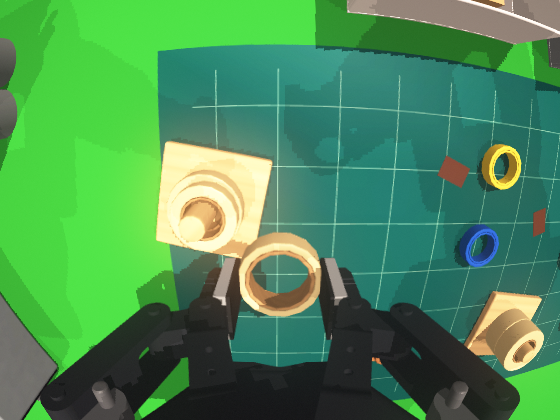

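The small roll is held level (bore near 281,283). The middle and large rolls are stacked, and the dowel's end is at (193,229).

```bash
python3 - <<'E'
from h import *
n=readout.sense();s=dict(n);s['eef_pos']=np.array([.6139,.1975,.1212]);s['tool_rot']=np.array([-3.1389,-.0011,.0069])
print(n['eef_pos'],n['tool_rot'],'dowel',wray(s,(193,229),.068))
for c in(.610,.614,.618):
    m=model(s,'small',c,.1975,.1162);print(c,m.min(0).round(1),m.max(0).round(1))
E
```

```text
[0.61434535 0.19442057 0.12092396] [-3.14106369e+00 -9.90769871e-04  5.90576354e-03] dowel [0.61546189 0.25589755 0.068     ]
0.61 [237.  237.2] [323.3 321.9]
0.614 [236.6 229.7] [323.9 315.8]
0.618 [236.2 222.1] [324.4 309.6]
```

>>> {"name": "move_arm", "arguments": {
  "deltas": [
    [[0.0015, -0.04, 0, 0, 0, 0, 0.03], [0.0015, -0.0625, 0, 0, 0, 0, 0.03], [0.0015, -0.0625, 0, 0, 0, 0, 0.03], [0.0015, -0.0625, 0.01, 0, 0, 0, 0.03], [0.0015, -0.0625, 0.03, 0, 0, 0, 0.03], [0.0015, -0.0625, 0.05, 0, 0, 0, 0.03], [0.0015, -0.0625, 0.062, 0, 0, 0, 0.03], [0.0015, -0.0625, 0.067, 0, 0, 0, 0.03], [0.0015, -0.0625, 0.069, 0, 0, 0, 0.03], [0.0015, -0.0625, 0.069, 0, 0, 0, 0.03]]
  ]
}}

```text
t: 13.58
eef_pos: [0.6164, 0.2519, 0.0514]
tool_rot: [3.141, 0.001, -0.0]
ft_force: [-0.5, 0.0, -0.2]
finger_gap: 0.0388
grasp_force: 60.8
```

>>> {"name": "move_arm", "arguments": {
  "deltas": [
    [[0, 0, 0, 0, 0, 0, 0.06], [0, 0, 0, 0, 0, 0, 0.06], [0, 0, 0, 0, 0, 0, 0.06], [0, 0, 0, 0, 0, 0, 0.06]]
  ]
}}

```text
t: 13.92
eef_pos: [0.6165, 0.2531, 0.0514]
tool_rot: [3.141, -0.0, 0.001]
ft_force: [0.4, 0.1, -0.8]
finger_gap: 0.06
grasp_force: 0.0
```

>>> {"name": "move_arm", "arguments": {
  "deltas": [
    [[0, 0, -0.03, 0, 0, 0, 0.06], [0, 0, -0.06, 0, 0, 0, 0.06], [-0.146, 0.161, -0.06, 0, 0, 0, 0.06], [-0.146, 0.161, -0.06, 0, 0, 0, 0.06], [-0.146, 0.161, -0.06, 0, 0, 0, 0.06], [-0.146, 0.161, -0.06, 0, 0, 0, 0.06], [-0.146, 0.161, -0.06, 0, 0, 0, 0.06], [-0.146, 0.161, -0.06, 0, 0, 0, 0.06], [-0.146, 0.161, -0.06, 0, 0, 0, 0.06], [-0.146, 0.161, -0.06, 0, 0, 0, 0.06]]
  ]
}}

```text
t: 14.75
eef_pos: [0.4714, 0.0922, 0.112]
tool_rot: [-3.141, -0.002, -0.001]
ft_force: [-0.1, 0.6, -0.7]
finger_gap: 0.0598
grasp_force: 0.0
```

```bash
python3 - <<'E'
from h import *
vision.read_camera('top')
s,im=look('w10')
fit(s,im,'cap',.47,.0955)
E
```

```text
t 14.8 tcp [0.472  0.0926 0.112 ] rot [-3.1413e+00 -2.5000e-03  2.0000e-04] gap 0.0598
cap [276.5 210.8] [0.4709 0.0955] area ratio 1.02
```

View pics/w10.png

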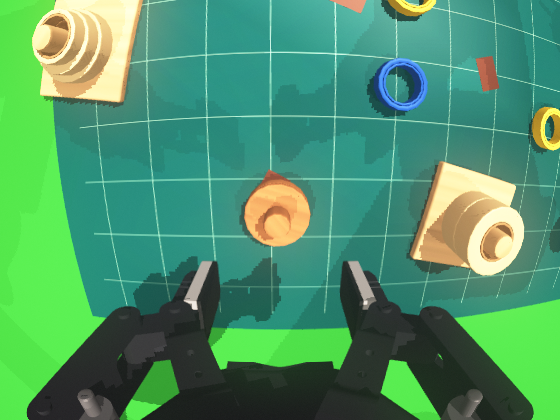

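All three rolls sit flat and stacked (upper left). The cap's disc is at (277,213) and its knob top at (277,222).

```bash
python3 - <<'E'
from h import *
n=readout.sense();print(n['eef_pos'])
s=dict(n);s['eef_pos']=np.array([.472,.0926,.112])
print('knob',wray(s,(277,221.5),.04))
for x in(.467,.469,.471):
    m=ring(s,x,.0945,.018,.026);k=ring(s,x,.0945,.04,.01);print(x,m.min(0),m.max(0),k.min(0),k.max(0))
E
```

```text
[0.47209659 0.09293574 0.11176744]
knob [0.47276029 0.09480841 0.04      ]
0.467 [244.34824608 186.1936431 ] [310.9481437  248.98408805] [263.45585239 215.84604707] [291.42928327 241.86539423]
0.469 [244.26399939 183.61645583] [311.03245389 246.73453026] [263.41304126 213.15427447] [291.46993571 239.33664396]
0.471 [244.18065431 181.02941242] [311.11600799 244.47060841] [263.37067663 210.4473163 ] [291.51031573 236.79081533]
```

>>> {"name": "move_arm", "arguments": {
  "deltas": [
    [[-0.002, -0.002, 0.03, 0, 0, 0, 0.045], [-0.002, -0.002, 0.06, 0, 0, 0, 0.045], [-0.002, -0.002, 0.08, 0, 0, 0, 0.045], [-0.002, -0.002, 0.088, 0, 0, 0, 0.045], [-0.002, -0.002, 0.088, 0, 0, 0, 0.045], [-0.002, -0.002, 0.088, 0, 0, 0, 0.01], [-0.002, -0.002, 0.088, 0, 0, 0, 0.01], [-0.002, -0.002, 0.088, 0, 0, 0, 0.01], [-0.002, -0.002, 0.088, 0, 0, 0, 0.01], [-0.002, -0.002, 0.088, 0, 0, 0, 0.01]]
  ]
}}

```text
t: 15.68
eef_pos: [0.4699, 0.0945, 0.0246]
tool_rot: [-3.141, -0.003, 0.001]
ft_force: [0.8, 0.8, 6.6]
finger_gap: 0.0176
grasp_force: 59.0
```

>>> {"name": "move_arm", "arguments": {
  "deltas": [
    [[0, 0, 0, 0, 0, 0, 0.01], [0, 0, 0, 0, 0, 0, 0.01], [0, 0, 0, 0, 0, 0, 0.01]]
  ]
}}

```text
t: 15.93
eef_pos: [0.4699, 0.0945, 0.0246]
tool_rot: [-3.141, -0.003, 0.001]
ft_force: [0.0, 1.4, 6.6]
finger_gap: 0.0178
grasp_force: 59.1
```

>>> {"name": "move_arm", "arguments": {
  "deltas": [
    [[0, 0, -0.03, 0, 0, 0, 0.01], [0, 0, -0.07, 0, 0, 0, 0.01], [0, 0, -0.1, 0, 0, 0, 0.01], [0.05, -0.161, -0.11, 0, 0, 0, 0.01], [0.05, -0.161, -0.11, 0, 0, 0, 0.01], [0.05, -0.161, -0.11, 0, 0, 0, 0.01], [0.09, -0.161, -0.11, 0, 0, 0, 0.01], [0.09, -0.161, -0.11, 0, 0, 0, 0.01], [0.09, -0.161, -0.11, 0, 0, 0, 0.01], [0.09, -0.161, -0.11, 0, 0, 0, 0.01]]
  ]
}}

```text
t: 16.77
eef_pos: [0.5586, 0.2561, 0.1329]
tool_rot: [3.141, 0.0, 0.002]
ft_force: [-0.2, -0.5, -1.5]
finger_gap: 0.0176
grasp_force: 58.8
```

```bash
python3 - <<'E'
from h import *
vision.read_camera('top');vision.read_camera('top')
s,im=look('w11')
for x,y in((.616,.256),):
    for z,r in((.068,.007),(.06,.021)): cv2.polylines(im,[ring(s,x,y,z,r).astype(np.int32)],1,(255,0,255),1)
p=s['eef_pos'];b=p[2]-.0246
cv2.polylines(im,[ring(s,p[0],p[1],b+.018,.026).astype(np.int32)],1,(255,0,0),1)
cv2.imwrite('pics/w11o.png',im)
E
```

```text
t 16.87 tcp [0.5572 0.2548 0.1328] rot [3.1408e+00 1.9000e-03 7.0000e-04] gap 0.0171
```

View pics/w11o.png

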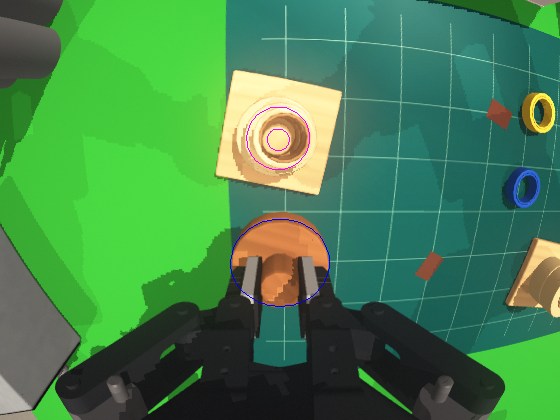

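The overlay of the dowel's end and the small roll at (0.616, 0.256) matches the picture, and the cap is held level. Place it.

>>> {"name": "move_arm", "arguments": {
  "deltas": [
    [[0.03, -0.001, 0, 0, 0, 0, 0.01], [0.0575, -0.001, 0, 0, 0, 0, 0.01], [0.0575, -0.001, 0, 0, 0, 0, 0.01], [0.0575, -0.001, 0.015, 0, 0, 0, 0.01], [0.0575, -0.001, 0.03, 0, 0, 0, 0.01], [0.0575, -0.001, 0.03, 0, 0, 0, 0.01], [0.0575, -0.001, 0.03, 0, 0, 0, 0.01]]
  ]
}}

```text
t: 17.5
eef_pos: [0.6144, 0.2555, 0.1027]
tool_rot: [3.141, 0.003, -0.0]
ft_force: [-0.5, -0.4, -0.5]
finger_gap: 0.0174
grasp_force: 58.7
```

>>> {"name": "move_arm", "arguments": {
  "deltas": [
    [[0, 0, 0.006, 0, 0, 0, 0.01], [0, 0, 0.012, 0, 0, 0, 0.01], [0, 0, 0.016, 0, 0, 0, 0.01], [0, 0, 0.017, 0, 0, 0, 0.01], [0, 0, 0.017, 0, 0, 0, 0.01]]
  ]
}}

```text
t: 17.92
eef_pos: [0.6156, 0.2565, 0.0859]
tool_rot: [3.141, 0.001, 0.001]
ft_force: [-0.1, -0.9, -0.0]
finger_gap: 0.0176
grasp_force: 58.7
```

>>> {"name": "move_arm", "arguments": {
  "deltas": [
    [[0, 0, 0, 0, 0, 0, 0.045], [0, 0, 0, 0, 0, 0, 0.045], [0, 0, 0, 0, 0, 0, 0.045], [0, 0, 0, 0, 0, 0, 0.045], [0, 0, -0.03, 0, 0, 0, 0.045], [0, 0, -0.06, 0, 0, 0, 0.045], [-0.06, 0.01, -0.08, 0, 0, 0, 0.045], [-0.06, 0.01, -0.08, 0, 0, 0, 0.045], [-0.06, 0.01, -0.08, 0, 0, 0, 0.045], [-0.06, 0.01, -0.08, 0, 0, 0, 0.045]]
  ]
}}

```text
t: 18.75
eef_pos: [0.5557, 0.2466, 0.1676]
tool_rot: [-3.141, -0.002, 0.001]
ft_force: [0.0, 0.9, -0.3]
finger_gap: 0.0449
grasp_force: 0.0
```

```bash
python3 - <<'E'
from h import *
s,w=look('w12');S=vision.read_camera('side')
for z,r in((.078,.026),(.1,.010)): cv2.polylines(w,[ring(s,.616,.256,z,r).astype(np.int32)],1,(255,0,255),1)
a=cv2.resize(S[90:180,240:400],(640,360),interpolation=cv2.INTER_CUBIC);b=w[40:240,180:380]
b=cv2.resize(b,(240,240));o=np.zeros((600,640,3),np.uint8);o[:360]=a;o[360:,:240]=b;cv2.imwrite('pics/fin.png',o)
E
```

```text
t 18.75 tcp [0.5557 0.2466 0.1676] rot [-3.1411e+00 -2.1000e-03  1.2000e-03] gap 0.0449
```

View pics/fin.png

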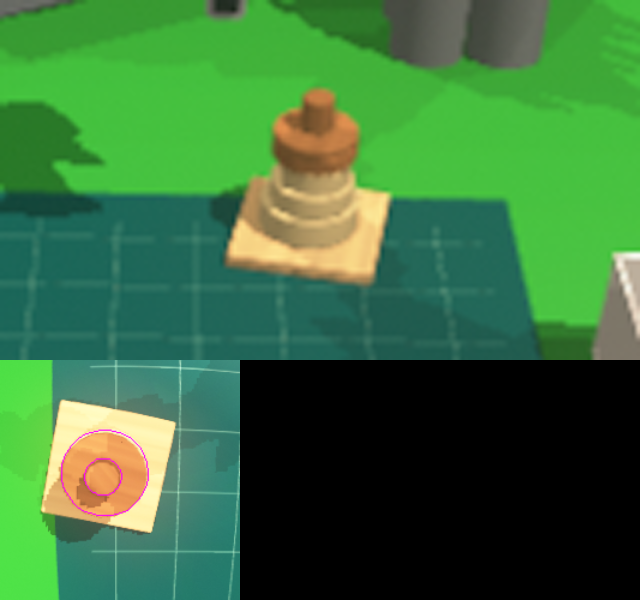

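The cap sits level on the small roll, and its predicted seated outline matches in the wrist view, so I'll hand the job in.

```bash
python3 -c "
from bench import job;print(job.finish_job())"
```

```text
the job is handed in; nothing more can be done
None
```

I stacked the large, middle and small rolls on the empty stand with the wooden cap on top and handed the job in at about 19 s; the last side and wrist pictures show the stack level, but the hand-in returned no verdict.

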